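Feed a rack of lamp joints past the sprung gate

TASK

The rack of turned lamp joints waits at the entry end of the bench feed track. Hold the track's sprung gate down with one fingertip on its press rail while another fingertip pushes the rack along over it and right up against the end stop; finish with the gate sprung back up behind the rack. Push the rack, never lift or tip it, do not let the gate rise against it while it passes over, and leave the other things on the bench where they are.

Things in the scene. Friction and masses are not known exactly. Their poses are not given: they have to be found in the camera images.
- chute: Fixed feed track with a level deck 65 mm above the bench and aluminium guide rails (4 mm thick, 20 mm above the deck, 90 mm apart inside). Origin on the bench under its centre line. The rack travels along the track's +y; open entry end at y = -200 mm. Its -x side faces the robot and has the press rail; the gate is hinged on the +x side. Nothing stands over the track. Its z is up.
- end_stop (a point): Centre of the end stop's face, which the rack's front must reach: at y = +168 mm of the track, 15 mm above the deck; the stop is 34 mm high.
- gate (a joint): Angle of the sprung steel gate, rad, hinged at x = +62 mm of the track, 12 mm below deck level, axis along y. 0 = up, at rest; pressing the rail lowers it. From 0.29 the whole gate bar is below the deck; at 0.34 it is level; 0.38 is the lower stop. Its spring needs about 3 to 6 N on the rail and lifts it back to 0 when let go.
- gate_bar (a point): Point on the top of the gate bar over the track's centre line, gate up. The bar is 16 mm wide (y = 12 to 28 mm of the track), in a 20 mm slot across the deck. Up, it slopes across the track, 16 mm above the deck in the middle and 32 mm at the robot's side, and blocks the rack; level, its top is 6 mm below the deck. It moves with the gate.
- press_rail (a point): Top centre of the gate's press rail: flat strip 46 mm wide, 270 mm long (y = -200 to +70 mm of the track), outside the robot-side guide rail; press or slide anywhere along it. Centre in the track: gate up x = -67 mm, 67 mm above deck; gate 0.29: 23 mm; 0.34: x = -85 mm, 16 mm; 0.38: 10 mm above deck. A fingertip kept at x = -80 mm stays on it all the way down.
- rack: Beech block with six upright lamp joints fixed in it, one rigid piece of 0.3 to 0.6 kg: block 84 mm wide (x), 110 mm long (y, along the track), 30 mm high; joints reach 52 mm above its underside. Origin: centre of the underside, on the deck, 3 mm play to each guide rail. Rear face at its y = -55 mm. At the end stop its origin is at y = +113 mm of the track, its rear 30 mm past the gate bar.
- lampshade: Bystander: cream lampshade standing mouth down, 104 mm across, 114 mm high; origin at the centre of its underside.
- lamp_base: Bystander: round enamelled lamp base 140 mm across, 22 mm high, with a wooden stub up to 62 mm; origin at the centre of its underside.
- wax_tin: Bystander: metal tin 64 mm across, 45 mm high; origin at the centre of its underside.
- carton: Bystander: white carton 75 x 95 x 60 mm; origin at the centre of its underside.
Things that resemble listed ones, but are neither listed nor needed, are in the scene too. Of the things like the rack, leave any that is green, pink or red; of the rest the smaller one is meant.

How it is judged:
On the way, in this order (a step that is already met when the one before it is completed fails the run):
1. a fingertip holds the gate down below the deck while the rack is still short of it (value of joint gate above 0.285 rad and contact force between the fingers and gate above 0.5 N and y of rack in the frame of chute below -0.035 m), for 0.1 s.
2. the rack is pushed half-way over the gate with the fingertip still holding the gate down (value of joint gate above 0.27 rad and contact force between the fingers and gate above 0.5 N and y of rack in the frame of chute between 0.02 and 0.09 m), for 0.05 s.
At the end, for the whole second after the job is handed in: The rack stands flat on the deck past the gate, within 8 mm of the end stop and at rest, and the gate has sprung fully up (below 0.04 rad) behind it (y of rack in the frame of chute above 0.105 m and z of rack in the frame of chute between 0.061 and 0.069 m and angle between rack's own z axis and vertical below 0.05 rad and value of joint gate below 0.04 rad and linear speed of rack below 0.01 m/s); the robot touches nothing.
It fails at once if the gate rises against the rack while the rack passes over it (more than 1 N between them) (contact force between gate and rack above 1 N and y of rack in the frame of chute between -0.035 and 0.08 m).
It fails at once if the rack is lifted more than 8 mm off the deck (z of rack in the frame of chute above 0.073 m).
It fails at once if the rack is tipped by more than 0.15 rad (angle between rack's own z axis and vertical above 0.15 rad).
It fails at once if a bystander is moved by more than 20 mm (distance of any of lampshade, lamp_base, wax_tin, carton from where it was at the start of the episode above 0.02 m).
It also fails if it takes over 38 s, if anything falls off the work surface, if the arm or the gripper's body presses on something with over 40 N, if the wrist force passes 120 N, or if a joint passes its speed limit or range.

ROBOT

A 7-joint arm with a two-finger parallel gripper is mounted at the origin on the work surface. World frame = base frame: x ahead of the robot, y to its left, z up, the work surface at z = 0. Lengths are in m, angles in rad, forces in N, time in s.
With the tool pointing down it reaches from about 0.35 to 0.9 m from the base axis. Payload 19.9 kg.
Tool frame: the origin (TCP) lies between the finger pads; the fingertips stand tips_ahead ahead of it and the grasp point (between the pads) lies 2 mm behind it (tips_ahead is the distance from the TCP to the fingertips, in m); z points along the fingers, x is the direction in which the jaws open and shut, and the axes are right-handed (so a half turn about z gives the same grasp; the last joint's range is limited). The gripper opens to 85 mm and grips with 20 to 120 N. Pads are 22 mm wide; open, the fingers measure 114 mm over their backs; the gripper's body (76 mm by 85 mm) begins 54 mm behind the grasp point. The pads swing forward as they close: fully open they stand 13 mm farther back than shut.
Start: joints at [1.234, 0.417, -0.01, 1.614, 0.005, 1.111, -0.053], TCP at [0.182, -0.598, 0.217] pointing down, gripper open.
Joint ranges: [-2.81, 2.81], [-0.39, 2.02], [-1.27, 1.25], [0.06, 2.57], [-1.19, 4.33], [0.19, 2], [-2.82, 2.82]. Speed limits (rad/s): [1.89, 1.89, 2.39, 2.39, 3.01, 3.01, 3.01].

INTERFACE

Orientations are given as a unit quaternion [w, x, y, z].
In Python, from workcell import sense, snapshot, camera_model, sign_off, tips_ahead gives the robot as it stands.
- The arm moves only by the tool apply_moves, never from a script. Its argument "deltas" is a list of rows, each a list of 3 entries, a list of its own where there are three numbers: the shift along the tool's x, y, z normalised to -1 to 1, where 1 is 0.5 m, then the turn, a rotation vector about the tool's x, y, z normalised to -1 to 1, where 1 is 1.5 rad, then the opening, from -1 (shut) to 1 (fully open). In form: [[[x, y, z], [rx, ry, rz], gripper], ...]. A call has 1 to 12 rows; each row is the pose to reach, as a shift and turn from the pose commanded when the call began, along the tool's axes at that moment; what a row does not reach only later rows make up. A row lasts 1/10 s, in which the tool goes at most 50 mm and 8.59 degrees, less where a joint would pass 70% of its speed; a pose out of reach is approached as far as the arm can. A call with a number of a shift or a turn outside -1 to 1 is refused whole. A call with a gripper value outside its range is refused whole. The fingers move at their own pace and stop on an object; "grip_force" is the grip in N (left out, the last holds). Time passes only in rows, so rows that repeat a pose let the fingers close. It gives the time, the measured TCP pose, the force and the opening at its end, in the units of the state.
- sense(): the state, without advancing time (a new reading comes with each control period).
- snapshot(name): name is "scene" or "top" or "wrist"; returns the picture (400x640x3 uint8, red, green, blue); there is no depth.
- camera_model(name): a dict with "fx", "fy", "cx", "cy" (pixels), "k1" (the pictures are not rectified: a ray, as slopes to the right and down, at radius r is drawn at 1 + k1 r^2 times it, then the intrinsics apply), "R" (3x3) and "t" (3): a world point X has camera coordinates R X + t. Camera axes: x right, y down, z forward; pixel columns grow to the right and rows downward; lengths in m; the calibration is good to about 2 mm. A picture is of the moment at which its call begins: read the wrist's pose just before it. camera_model takes no time and is no camera call; for the wrist camera it gives the pose at the moment of the call.
- sign_off(): hands the job in, once; it reports no verdict.
The state is a dict: "time": time; "joints": joint angles; "joint_velocities": joint speeds; "joint_torque": joint torques, N m; "eef_pos": TCP position; "orientation": TCP orientation; "wrist_force": force on the tool from outside, world axes, zero at the start; "ft_torque": the same for the moment, N m; "gripper_width": finger opening in m.
Only numpy, scipy, OpenCV 4.12 (cv2) and the standard library are available. Lean on these libraries where they do the work, as an engineer would, in place of code of your own. Each camera call takes 0.05 s, during which the arm holds its last target. There are 200 camera calls.

## Working session

There is one attempt and no reset: what is moved stays moved. The work goes in short steps, Python scripts to look and compute and a tool call to move; the robot and the scene stay as the last step left them, time stands still between calls to the robot, and variables do not carry over. Pictures are saved under pics/ and viewed, about 8 in all and at most 12, crops included, and the job is handed in when it is done.

Besides the shell and the picture viewer there is one more tool, called after "Emit:" as name([rows], argument=value, ...), one row to a line, values as JSON. apply_moves: Moves the arm, as the interface text tells. Its arguments: {"type":"object","properties":{"deltas":{"type":"array"},"grip_force":{"type":"number"}},"required":["deltas"]}

```bash
mkdir -p pics; ls; python3 - <<'E'
from workcell import *
import cv2
print(sense()); print(tips_ahead if not callable(tips_ahead) else tips_ahead())
for n in("scene","top"):
    print(n,camera_model(n)); cv2.imwrite(f"pics/{n}0.png",snapshot(n)[:,:,::-1])
E
```

```text
pics
{'time': 0.0, 'joints': array([ 1.2335152 ,  0.4179799 , -0.0102815 ,  1.61418915,  0.00469492,
        1.11068239, -0.05296334]), 'joint_velocities': array([-6.32151118e-04,  5.89480896e-04, -5.53160295e-05,  1.31589214e-03,
       -2.04514818e-04, -3.24375215e-03,  2.47460589e-04]), 'joint_torque': array([ 8.59617812e-04, -8.64418745e+01,  6.79407623e-01, -4.34894836e+01,
        1.91052404e-02,  7.50042469e-03,  5.68602172e-05]), 'eef_pos': array([ 0.1820496 , -0.59751382,  0.21675038]), 'orientation': array([-3.27891016e-04,  8.03588424e-01, -5.95185066e-01, -5.23390862e-04]), 'wrist_force': array([-0.10833587,  0.22220604, -0.10015167]), 'ft_torque': array([ 0.01051727, -0.01735652, -0.00663353]), 'gripper_width': 0.08526786943566782}
0.017
scene {'fx': 403.78307686442054, 'fy': 403.78307686442054, 'cx': 322.68713993560664, 'cy': 202.11021257975273, 'k1': -0.07241597306507735, 'R': array([[-0.67796459,  0.73509211,  0.00189809],
       [ 0.48229343,  0.44675779, -0.7535254 ],
       [-0.55475856, -0.5099481 , -0.65741606]]), 't': array([ 0.38717146, -0.20720792,  1.59617063])}
top {'fx': 381.5774610587025, 'fy': 381.5774610587025, 'cx': 320.81252706087866, 'cy': 201.72772537741287, 'k1': -0.02832738847439839, 'R': array([[-1.51946915e-03, -9.99963708e-01,  8.38289449e-03],
       [-9.95367639e-01,  7.06530456e-04, -9.61393001e-02],
       [ 9.61298883e-02, -8.49014260e-03, -9.95332589e-01]]), 't': array([-0.0036888 ,  0.58075585,  1.35657888])}
```

View pics/top0.png

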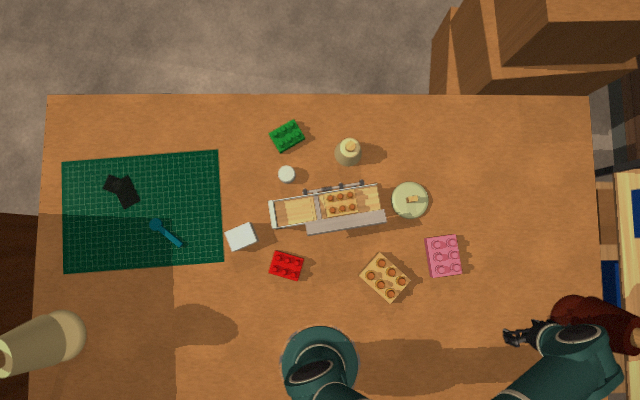

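View pics/scene0.png

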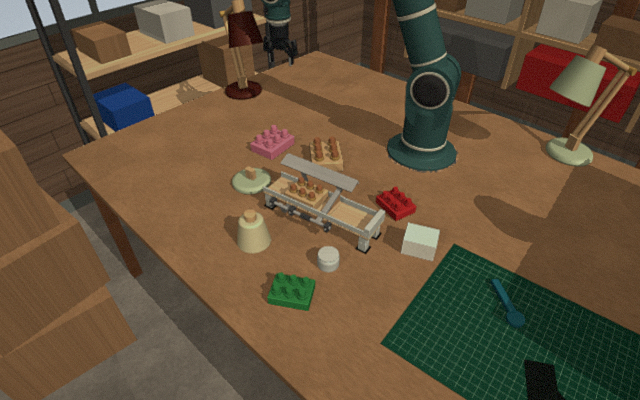

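Top view, as (column, row): the track spans about (272,214) to (380,195). Its end stop is at the left (273,214), so +y points left, towards world +y. The press rail is on the lower (robot) side, near (345,222).

Rack-like things:
- green (286,136)
- red (286,265)
- pink (443,256)
- large beech (385,277)
- small beech on the track (341,203)

The last is the uncoloured, smaller one, so it is the rack that is meant. I'll confirm it in an enlarged crop.

```bash
python3 - <<'E'
import cv2
a=cv2.imread('pics/top0.png')[170:245,255:425]; cv2.imwrite('pics/c1.png',cv2.resize(a,None,fx=4.6,fy=4.6,interpolation=cv2.INTER_CUBIC))
E
cat > h.py <<'E'
import numpy as np, cv2
from workcell import *
def ray(n,uv,z,M=None):
    M=M or camera_model(n); K=np.array([[M['fx'],0,M['cx']],[0,M['fy'],M['cy']],[0,0,1]])
    p=cv2.undistortPoints(np.array(uv,float).reshape(-1,1,2),K,np.array([M['k1'],0,0,0,0]))[:,0]
    R,t=np.array(M['R']),np.array(M['t']); c=-R.T@t
    d=np.c_[p,np.ones(len(p))]@R; return c+d*((z-c[2])/d[:,2])[:,None]
def proj(n,X,M=None):
    M=M or camera_model(n); K=np.array([[M['fx'],0,M['cx']],[0,M['fy'],M['cy']],[0,0,1]])
    return cv2.projectPoints(np.array(X,float).reshape(-1,1,3),cv2.Rodrigues(np.array(M['R']))[0],np.array(M['t']),K,np.array([M['k1'],0,0,0,0]))[0][:,0]
E
```

```text
(no output)
```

View pics/c1.png

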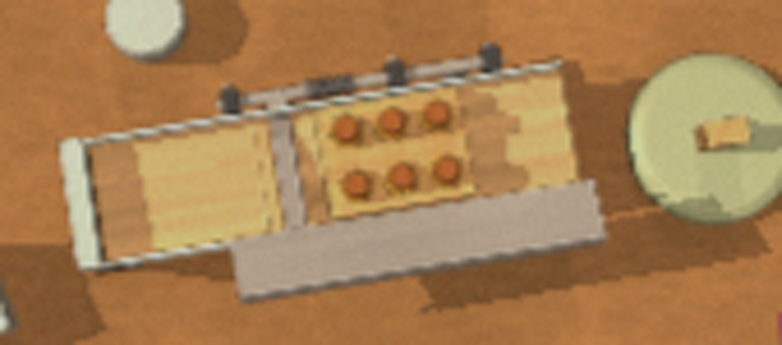

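The crop confirms it: the small beech rack with six joints (crop 318–473 × 90–217) sits on the track to the right of the grey gate bar (crop 270–300). The press rail corners are at crop (232,245), (240,298), (606,238) and (595,182).

```bash
python3 - <<'E'
from h import *
f=lambda p:np.array(p)/4.6+[255,170]-0.39
L,R=ray('top',f([[236,271],[600,210]]),.132)
print('rail ends',L,R,np.linalg.norm(L-R))
ey=(L-R)[:2]/np.linalg.norm((L-R)[:2]); ex=np.array([ey[1],-ey[0]])
O=R[:2]+200*ey/1000+.067*ex; O2=L[:2]-.07*ey+.067*ex
print('O',O,O2,'ex',ex,'ey',ey,'yaw',np.arctan2(-ey[0],ey[1]))
A=ray('top',f([[66,141],[562,64]]),.085); d=A[0]-A[1]; print('far guide yaw',np.arctan2(-d[0],d[1]),np.linalg.norm(d))
O=(O+O2)/2
tr=lambda P:np.c_[(P[:,:2]-O)@ex,(P[:,:2]-O)@ey]*1000
print('far guide',tr(A)); print('entry deck corner',tr(ray('top',f([[578,182]]),.065)))
print('stop face top',tr(ray('top',f([[87,140],[100,265]]),.099)))
print('bar',tr(ray('top',f([[281,120],[292,220]]),.081)))
print('rack front,rear',tr(ray('top',f([[318,110],[333,217],[463,90],[473,190]]),.095)))
print('joints',tr(ray('top',f([[346,130],[391,122],[437,114],[356,184],[402,177],[448,170]]),.117)).mean(0))
E
```

```text
rail ends [0.48105431 0.04632382 0.132     ] [ 0.52499164 -0.21861774  0.132     ] 0.2685600829500066
O [ 0.55836822 -0.01035108] [ 0.5586038  -0.01177159] ex [0.9865262  0.16360334] ey [-0.16360334  0.9865262 ] yaw 0.1643421130230054
far guide yaw 0.15457081861827565 0.38094706432743075
far guide [[  52.39392218  181.41209137]
 [  48.6716355  -199.51678704]]
entry deck corner [[ -40.96651016 -198.85512316]]
stop face top [[ 48.8744598  164.26686352]
 [-44.96084298 169.07615699]]
bar [[ 41.90525195  18.41117876]
 [-34.44529669  22.66844996]]
rack front,rear [[  43.23641729  -10.08643582]
 [ -38.03810035   -7.79479516]
 [  40.27051591 -120.41188078]
 [ -35.35776084 -114.693854  ]]
joints [  2.27867436 -61.74588496]
```

Emit:
apply_moves([
  [[-0.617, -0.943, -0.066], [0, 0, -0.955], 0.65],
  [[-0.617, -0.943, -0.066], [0, 0, -0.955], 0.65],
  [[-0.617, -0.943, -0.066], [0, 0, -0.955], 0.65],
  [[-0.617, -0.943, -0.066], [0, 0, -0.955], 0.65],
  [[-0.617, -0.943, -0.066], [0, 0, -0.955], 0.65],
  [[-0.617, -0.943, -0.066], [0, 0, -0.955], 0.65],
  [[-0.617, -0.943, -0.066], [0, 0, -0.955], 0.65],
  [[-0.617, -0.943, -0.066], [0, 0, -0.955], 0.65],
  [[-0.617, -0.943, -0.066], [0, 0, -0.955], 0.65],
  [[-0.617, -0.943, -0.066], [0, 0, -0.955], 0.65],
  [[-0.617, -0.943, -0.066], [0, 0, -0.955], 0.65],
  [[-0.617, -0.943, -0.066], [0, 0, -0.955], 0.65],
])

```text
time: 1.3
eef_pos: [0.5458, -0.1602, 0.2506]
orientation: [-0.001, 0.997, 0.082, 0.001]
wrist_force: [-0.1, -0.3, -0.2]
gripper_width: 0.0704
```

Emit:
apply_moves([
  [[0, 0, 0], [0, 0, 0], 0.65],
  [[0, 0, 0], [0, 0, 0], 0.65],
  [[0, 0, 0], [0, 0, 0], 0.65],
])

```text
time: 1.6
eef_pos: [0.5424, -0.1668, 0.2502]
orientation: [0.0, 0.997, 0.078, -0.0]
wrist_force: [-0.2, -0.9, 0.1]
gripper_width: 0.0705
```

```bash
python3 - <<'E'
from h import *
s=sense(); M=camera_model('wrist'); im=snapshot('wrist'); cv2.imwrite('pics/w1.png',im[:,:,::-1])
np.save('w1.npy',np.array([M],object))
print(tips_ahead if not callable(tips_ahead) else tips_ahead()); print({k:s[k] for k in('time','joints','eef_pos','orientation','gripper_width','wrist_force')})
q=s['orientation'];from scipy.spatial.transform import Rotation as Ro
R=Ro.from_quat(q[[1,2,3,0]]).as_matrix();print(R.round(4)); print(M)
E
```

```text
0.017
{'time': 1.6, 'joints': array([ 0.65709018,  0.32454587, -0.51249173,  1.70818456,  0.17236283,
        1.15440236,  0.25221482]), 'eef_pos': array([ 0.54244809, -0.16677353,  0.2501533 ]), 'orientation': array([ 1.62477716e-04,  9.96981667e-01,  7.76362361e-02, -3.80356920e-04]), 'gripper_width': 0.0705037476629229, 'wrist_force': array([-0.20985298, -0.86467125,  0.05735702])}
[[ 9.879e-01  1.548e-01 -7.000e-04]
 [ 1.548e-01 -9.879e-01 -4.000e-04]
 [-8.000e-04  3.000e-04 -1.000e+00]]
{'fx': 296.52445632277806, 'fy': 296.52445632277806, 'cx': 318.8805058856558, 'cy': 203.8427497623235, 'k1': -0.032940606963839276, 'R': array([[ 0.98812147,  0.15366489, -0.00175139],
       [ 0.1481792 , -0.94970222,  0.27587792],
       [ 0.04072945, -0.27286041, -0.96119109]]), 't': array([-0.51024723, -0.28237609,  0.34290646])}
```

View pics/w1.png

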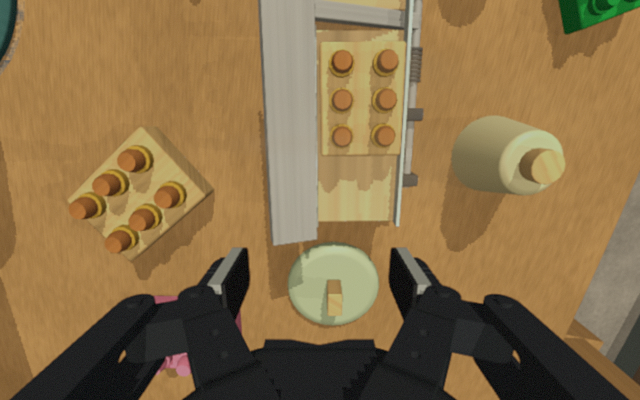

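The wrist view looks along the track. The rail's entry end is at (274–317, 241) and the rack block's corners are about (320,42), (404,40), (401,154) and (322,156). The lamp base is below the entry end and the gate is up.

```bash
python3 - <<'E'
from h import *
M=np.load('w1.npy',allow_pickle=True)[0]
y=.157; ex=np.array([np.cos(y),np.sin(y)]); ey=np.array([-ex[1],ex[0]]); O=np.array([.557,-.011])
tr=lambda uv,z:((ray('w',uv,z,M)[:,:2]-O)@np.c_[ex,ey]*1000).round(1)
print('rail end, near corner, far corner',tr([[296,242]],.132),tr([[274,243]],.140),tr([[317,240]],.124))
print('rail near edge far away',tr([[261,0]],.140))
print('guide',tr([[398,226],[415,10]],.085))
print('deck end',tr([[318,220],[392,219]],.065))
print('rack',tr([[320,42],[404,40],[401,154],[322,156]],.095))
print('bar',tr([[360,12]],.081))
print('tcp',(sense()['eef_pos'][:2]-O)@np.c_[ex,ey]*1000)
E
```

```text
rail end, near corner, far corner [[ -61.7 -198.8]] [[ -82.4 -196.3]] [[ -40.7 -200. ]]
rail near edge far away [[-84.1  11.5]]
guide [[  52.6 -199.4]
 [  54.5   21.7]]
deck end [[ -39.9 -198.8]
 [  50.2 -197.7]]
rack [[ -37.2   -9.1]
 [  42.9   -7.3]
 [  47.3 -115.6]
 [ -35.3 -117.6]]
bar [[ 1.9 20.9]]
tcp [ -38.65143805 -151.54172545]
```

Emit:
apply_moves([
  [[0.01, 0, 0.04], [0, 0, 0], 0.65],
  [[0.01, 0, 0.08], [0, 0, 0], 0.65],
  [[0.01, 0, 0.12], [0, 0, 0], 0.65],
  [[0.01, 0, 0.15], [0, 0, 0], 0.65],
  [[0.01, 0, 0.17], [0, 0, 0], 0.65],
  [[0.01, 0, 0.19], [0, 0, 0], 0.65],
  [[0.01, 0, 0.21], [0, 0, 0], 0.65],
  [[0.01, 0, 0.22], [0, 0, 0], 0.65],
  [[0.01, 0, 0.23], [0, 0, 0], 0.65],
  [[0.01, 0, 0.24], [0, 0, 0], 0.65],
  [[0.01, 0, 0.24], [0, 0, 0], 0.65],
  [[0.01, 0, 0.24], [0, 0, 0], 0.65],
])

```text
time: 2.85
eef_pos: [0.5484, -0.1645, 0.1305]
orientation: [-0.0, 0.997, 0.079, 0.0]
wrist_force: [0.4, 0.2, 1.1]
gripper_width: 0.0705
```

```bash
python3 - <<'E'
from h import *
for n in('wrist','scene'):
    M=camera_model(n); im=snapshot(n)[:,:,::-1]
    cv2.imwrite(f'pics/{n}2.png',im if n=='wrist' else cv2.resize(im[130:260,230:410],None,fx=4.4,fy=4.4,interpolation=cv2.INTER_CUBIC))
s=sense();print(s['eef_pos'],s['wrist_force'],s['gripper_width'],tips_ahead if not callable(tips_ahead) else tips_ahead())
E
```

```text
[ 0.54839945 -0.16452395  0.13068637] [ 0.20221285 -0.03047237  0.05694194] 0.07052853723991279 0.017
```

View pics/wrist2.png

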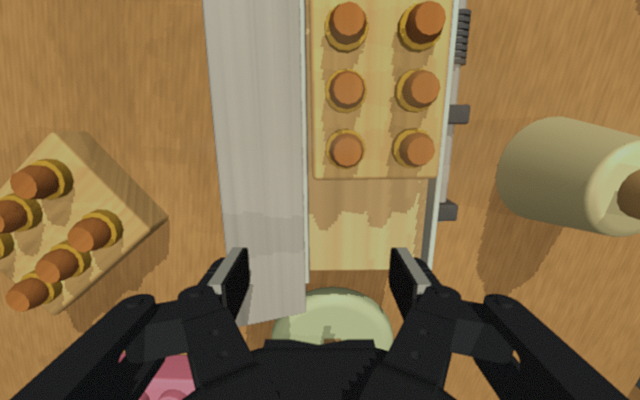

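View pics/scene2.png

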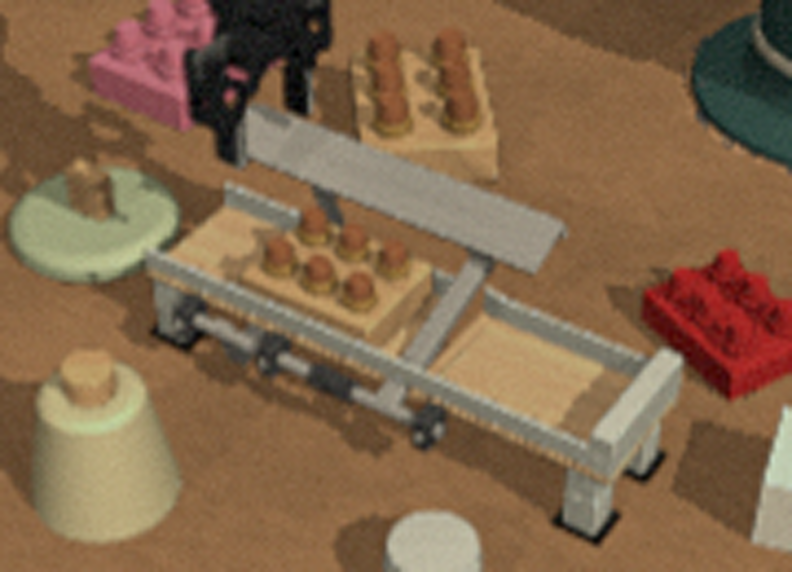

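```bash
python3 - <<'E'
from h import *
y=.157; ex=np.array([np.cos(y),np.sin(y)]); ey=np.array([-ex[1],ex[0]])
s=sense(); p=s['eef_pos']
for O in ([.557,-.011],[.561,-.0104]):
    W=lambda a,b,z:np.r_[np.array(O)+a*ex+b*ey,z]
    X=[W(a,b,z) for b in(-.2,.07) for a,z in((-.089,.140),(-.045,.124))]+[W(a,b,z) for b in(-.2,.07) for a,z in((-.105,.092),(-.060,.092))]
    print((proj('scene',X)-[230,130])*4.4); print(proj('wrist',X))
T=[np.r_[p[:2]+sg*d*ex,p[2]-.017] for sg in(-1,1) for d in(.035,.0495)]
print('tips scene',(proj('scene',T)-[230,130])*4.4,'wrist',proj('wrist',T))
E
```

```text
[[255.18845782  91.26520885]
 [220.42440092 136.70176068]
 [565.95338627 213.17968888]
 [532.3961728  264.6208647 ]
 [270.99166284 133.19064151]
 [235.41253439 161.58203703]
 [573.07507695 254.95614516]
 [541.1597147  288.69908946]]
[[ 223.51095894  331.07832185]
 [ 299.05441249  314.51163435]
 [ 170.99850176 -273.25588767]
 [ 288.60524997 -236.11220786]
 [ 221.86705201  287.21934638]
 [ 281.74806748  287.46101514]
 [ 181.29867731 -167.78068414]
 [ 265.78537569 -170.66384868]]
[[251.88864465  93.75171826]
 [217.01682885 139.30979234]
 [562.99387475 216.14585055]
 [529.32069713 267.74026944]
 [267.81909596 135.68069645]
 [232.10873749 164.1785075 ]
 [570.22615454 257.91019442]
 [538.17769499 291.79149212]]
[[ 230.26422895  331.18463329]
 [ 305.32904125  314.56264392]
 [ 181.27278408 -273.96532401]
 [ 298.05577467 -236.14224609]
 [ 227.22705503  287.28889633]
 [ 287.15479402  287.51006992]
 [ 188.80811759 -168.06930911]
 [ 273.45898394 -170.72931291]]
tips scene [[292.53420262 154.94636102]
 [304.04012146 145.50492983]
 [234.7068796  202.43750939]
 [222.2356284  212.68831212]] wrist [[262.81794238 236.73868595]
 [239.88885915 236.70856969]
 [373.99711551 236.69932387]
 [396.94504727 236.65293713]]
```

```bash
python3 - <<'E'
from h import *
s=sense();print(s['ft_torque'],s['wrist_force'],s['time'],s['joints'])
a=cv2.imread('pics/wrist2.png')[190:400,180:450]; cv2.imwrite('pics/c3.png',cv2.resize(a,None,fx=2.8,fy=2.8,interpolation=cv2.INTER_CUBIC))
E
```

```text
[-0.0560233  -0.01074553  0.01421555] [ 0.20221285 -0.03047237  0.05694194] 2.95 [ 0.61295043  0.46427469 -0.47795594  1.81296193  0.2606045   0.92638702
  0.17794195]
```

View pics/c3.png

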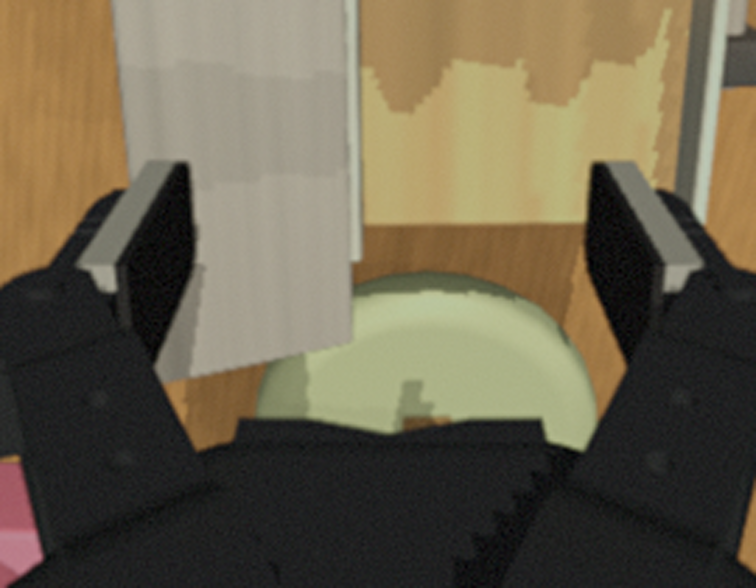

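The wrist crop shows both pads: tip corners at full-image (248,249) and (390,249), with the rail end under the left one. Both views put the tips about 40 mm above where the pose predicts. The force is about 0, so there is no contact yet. I'll find contact by force, in small steps.

Emit:
apply_moves([
  [[0, 0, 0.01], [0, 0, 0], 0.65],
  [[0, 0, 0.02], [0, 0, 0], 0.65],
  [[0, 0, 0.02], [0, 0, 0], 0.65],
])

```text
time: 3.25
eef_pos: [0.5478, -0.1644, 0.1195]
orientation: [-0.0, 0.997, 0.079, -0.001]
wrist_force: [0.0, 0.2, 0.5]
gripper_width: 0.0706
```

Emit:
apply_moves([
  [[0, 0, 0.01], [0, 0, 0], 0.65],
  [[0, 0, 0.02], [0, 0, 0], 0.65],
  [[0, 0, 0.02], [0, 0, 0], 0.65],
])

```text
time: 3.55
eef_pos: [0.548, -0.1645, 0.1097]
orientation: [-0.0, 0.997, 0.079, -0.0]
wrist_force: [1.1, -0.6, 1.7]
gripper_width: 0.0709
```

```bash
python3 - <<'E'
from h import *
im=snapshot('scene')[:,:,::-1]; cv2.imwrite('pics/s4.png',im)
w=snapshot('wrist')[:,:,::-1]; cv2.imwrite('pics/w4.png',w)
a=cv2.resize(im[130:230,240:400],None,fx=4.4,fy=4.4,interpolation=cv2.INTER_CUBIC)
cv2.imwrite('pics/c4.png',a); s=sense(); print(s['ft_torque'],s['wrist_force'],s['eef_pos'])
E
```

```text
[-0.00648893 -0.14685343 -0.00995407] [ 1.02000226 -0.07451757  2.09414562] [ 0.54845583 -0.16444017  0.11042482]
```

View pics/c4.png

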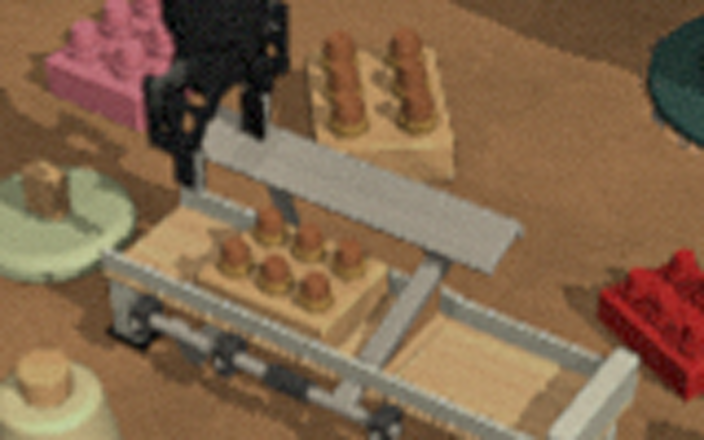

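Contact: the robot-side tip rests on the rail, with about 2 N and −0.15 N·m, and the other tip hangs over the entry deck behind the rack. The tip height is now set by contact, at TCP z ≈ 0.110 for a rail height of about 0.136. I'll press 52 mm from here.

Emit:
apply_moves([
  [[0.004, 0, 0.01], [0, 0, 0], 0.65],
  [[0.004, 0, 0.02], [0, 0, 0], 0.65],
  [[0.004, 0, 0.03], [0, 0, 0], 0.65],
  [[0.004, 0, 0.04], [0, 0, 0], 0.65],
  [[0.004, 0, 0.05], [0, 0, 0], 0.65],
  [[0.004, 0, 0.06], [0, 0, 0], 0.65],
  [[0.004, 0, 0.07], [0, 0, 0], 0.65],
  [[0.004, 0, 0.08], [0, 0, 0], 0.65],
  [[0.004, 0, 0.08], [0, 0, 0], 0.65],
])

```text
time: 4.55
eef_pos: [0.5498, -0.1642, 0.0696]
orientation: [-0.0, 0.997, 0.079, -0.0]
wrist_force: [-2.6, 0.0, 5.7]
gripper_width: 0.0704
```

Emit:
apply_moves([
  [[0, 0, 0.01], [0, 0, 0], 0.65],
  [[0, 0, 0.018], [0, 0, 0], 0.65],
  [[0, 0, 0.022], [0, 0, 0], 0.65],
  [[0, 0, 0.022], [0, 0, 0], 0.65],
])

```text
time: 4.95
eef_pos: [0.5498, -0.1643, 0.0591]
orientation: [-0.0, 0.997, 0.079, -0.0]
wrist_force: [-4.4, -1.2, 6.7]
gripper_width: 0.0705
```

```bash
python3 - <<'E'
from h import *
im=snapshot('scene')[:,:,::-1]; a=cv2.resize(im[130:230,240:400],None,fx=4.4,fy=4.4,interpolation=cv2.INTER_CUBIC)
w=cv2.resize(snapshot('wrist')[:,:,::-1],(704,440))
cv2.imwrite('pics/c5.png',a); cv2.imwrite('pics/w5.png',w); s=sense(); print(s['ft_torque'],s['wrist_force'],s['eef_pos'],s['time'])
E
```

```text
[-0.30366917  1.27760432  0.03934215] [-5.29557905 -0.73469453  6.30666951] [ 0.54979669 -0.16429914  0.05931258] 5.05
```

View pics/c5.png

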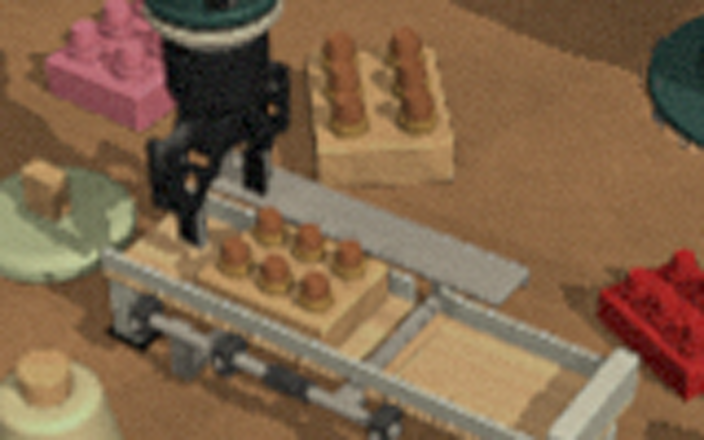

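The gate is down, about level: the bar has sunk into the slot and the rail corners match the level prediction within about 5 crop px. The pusher tip is low behind the rack and the rack is still short of the bar. I'll push along +y now.

Emit:
apply_moves([
  [[0, -0.016, 0], [0, 0, 0], 0.65],
  [[0, -0.032, 0], [0, 0, 0], 0.65],
  [[0, -0.048, 0], [0, 0, 0], 0.65],
  [[0, -0.064, 0], [0, 0, 0], 0.65],
  [[0, -0.08, 0], [0, 0, 0], 0.65],
  [[0, -0.096, 0], [0, 0, 0], 0.65],
  [[0, -0.096, 0], [0, 0, 0], 0.65],
])

```text
time: 5.75
eef_pos: [0.5431, -0.1161, 0.0598]
orientation: [-0.0, 0.997, 0.079, 0.001]
wrist_force: [-0.7, 3.4, 4.4]
gripper_width: 0.0702
```

```bash
python3 - <<'E'
from h import *
im=snapshot('scene')[:,:,::-1]; a=cv2.resize(im[130:230,240:400],None,fx=4.4,fy=4.4,interpolation=cv2.INTER_CUBIC)
w=cv2.resize(snapshot('wrist')[:,:,::-1],(704,440))
cv2.imwrite('pics/c6.png',np.vstack([a[100:],cv2.resize(w[:260],(704,260))])); s=sense(); print(s['ft_torque'],s['wrist_force'],s['eef_pos'],s['time'])
E
```

```text
[ 0.62104085  0.32332384 -0.16333683] [-0.82045984  3.41050694  5.19474214] [ 0.54312971 -0.11605773  0.0596718 ] 5.85
```

View pics/c6.png

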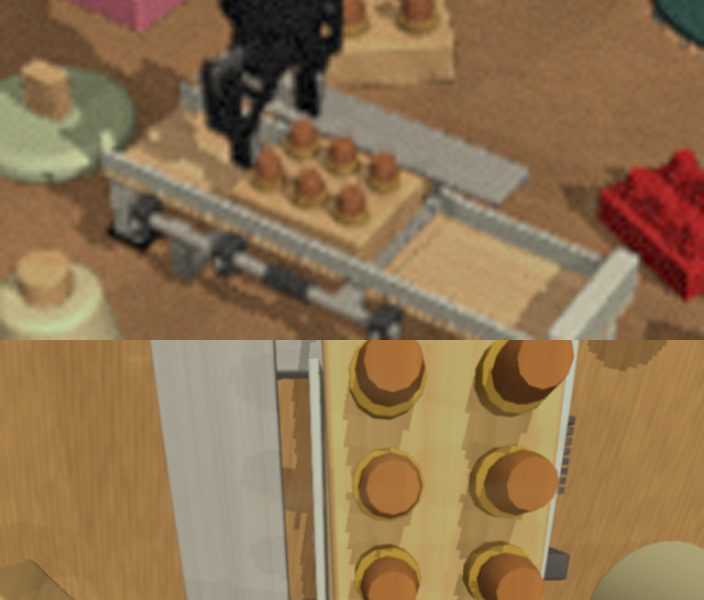

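The rack has moved about 27 mm. It lies flat with its front just at the lowered bar, which is below the deck. I'll press 2 mm more for margin and carry on.

Emit:
apply_moves([
  [[0, -0.01, 0.004], [0, 0, 0], 0.65],
  [[0, -0.03, 0.004], [0, 0, 0], 0.65],
  [[0, -0.05, 0.004], [0, 0, 0], 0.65],
  [[0, -0.07, 0.004], [0, 0, 0], 0.65],
  [[0, -0.09, 0.004], [0, 0, 0], 0.65],
  [[0, -0.11, 0.004], [0, 0, 0], 0.65],
  [[0, -0.13, 0.004], [0, 0, 0], 0.65],
  [[0, -0.15, 0.004], [0, 0, 0], 0.65],
  [[0, -0.17, 0.004], [0, 0, 0], 0.65],
  [[0, -0.19, 0.004], [0, 0, 0], 0.65],
  [[0, -0.21, 0.004], [0, 0, 0], 0.65],
  [[0, -0.23, 0.004], [0, 0, 0], 0.65],
])

```text
time: 7.05
eef_pos: [0.5254, -0.004, 0.0578]
orientation: [0.001, 0.997, 0.078, 0.001]
wrist_force: [1.9, -8.3, 7.1]
gripper_width: 0.0707
```

Emit:
apply_moves([
  [[0, -0.01, 0], [0, 0, 0], 0.65],
  [[0, -0.02, 0], [0, 0, 0], 0.65],
  [[0, -0.03, 0], [0, 0, 0], 0.65],
  [[0, -0.036, 0], [0, 0, 0], 0.65],
  [[0, -0.042, 0], [0, 0, 0], 0.65],
  [[0, -0.042, 0], [0, 0, 0], 0.65],
])

```text
time: 7.65
eef_pos: [0.5221, 0.017, 0.0579]
orientation: [0.0, 0.997, 0.078, 0.001]
wrist_force: [1.3, -4.5, 6.7]
gripper_width: 0.0704
```

```bash
python3 - <<'E'
from h import *
im=snapshot('scene')[:,:,::-1]; a=cv2.resize(im[130:230,240:400],None,fx=4.4,fy=4.4,interpolation=cv2.INTER_CUBIC)
t=cv2.resize(snapshot('top')[185:240,260:380][:,:,::-1],(704,323),interpolation=cv2.INTER_CUBIC)
cv2.imwrite('pics/c7.png',np.vstack([a[100:,],t[:260]])); s=sense(); print(s['ft_torque'],s['wrist_force'],s['eef_pos'],s['time'])
E
```

```text
[-0.93487537 -0.06782376 -0.00580467] [ 0.86874578 -4.12772302  8.23021823] [0.52213475 0.0169748  0.05785158] 7.75
```

View pics/c7.png

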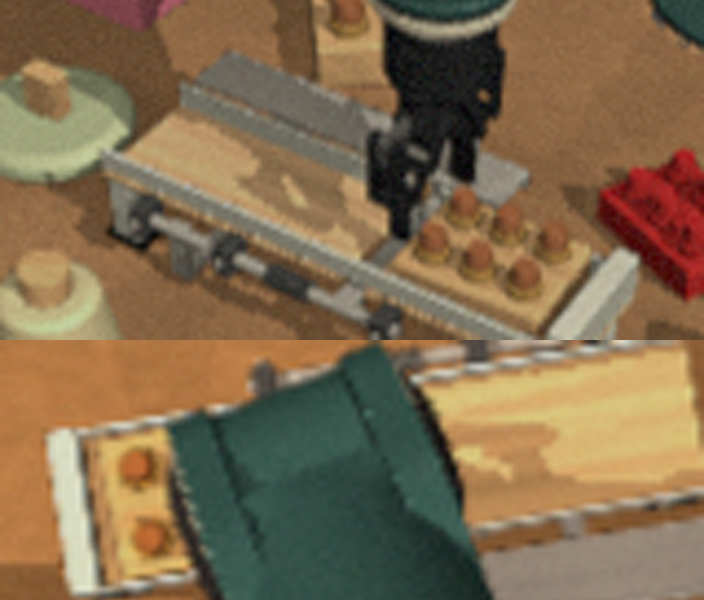

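The rack has crossed the bar, is still flat, and is about 10–15 mm short of the stop; the gate is still held down. I'll push gently until the force rises.

Emit:
apply_moves([
  [[0, -0.008, 0], [0, 0, 0], 0.65],
  [[0, -0.016, 0], [0, 0, 0], 0.65],
  [[0, -0.02, 0], [0, 0, 0], 0.65],
  [[0, -0.02, 0], [0, 0, 0], 0.65],
])

```text
time: 8.15
eef_pos: [0.5205, 0.0268, 0.0578]
orientation: [0.0, 0.997, 0.078, 0.001]
wrist_force: [0.3, -5.3, 7.3]
gripper_width: 0.0701
```

Emit:
apply_moves([
  [[0, -0.004, 0], [0, 0, 0], 0.65],
  [[0, -0.006, 0], [0, 0, 0], 0.65],
  [[0, -0.006, 0], [0, 0, 0], 0.65],
])

```text
time: 8.45
eef_pos: [0.5203, 0.0281, 0.0579]
orientation: [0.001, 0.997, 0.077, 0.001]
wrist_force: [1.3, -14.5, 8.8]
gripper_width: 0.0705
```

The force jumped to 14.5 N and the motion stalled, so the rack is against the stop. I'll back off slightly and lift straight up.

Emit:
apply_moves([
  [[0, 0.007, 0], [0, 0, 0], 0.65],
  [[0, 0.007, 0], [0, 0, 0], 0.65],
  [[0, 0.007, -0.02], [0, 0, 0], 0.65],
  [[0, 0.007, -0.05], [0, 0, 0], 0.65],
  [[0, 0.007, -0.08], [0, 0, 0], 0.65],
  [[0, 0.007, -0.11], [0, 0, 0], 0.65],
  [[0, 0.007, -0.15], [0, 0, 0], 0.65],
  [[0, 0.007, -0.2], [0, 0, 0], 0.65],
  [[0, 0.007, -0.26], [0, 0, 0], 0.65],
  [[0, 0.007, -0.32], [0, 0, 0], 0.65],
  [[0, 0.007, -0.38], [0, 0, 0], 0.65],
  [[0, 0.007, -0.4], [0, 0, 0], 0.65],
])

```text
time: 9.65
eef_pos: [0.5202, 0.0272, 0.261]
orientation: [0.0, 0.997, 0.079, 0.002]
wrist_force: [0.3, 0.2, -0.4]
gripper_width: 0.0703
```

Emit:
apply_moves([
  [[-0.1, 0.1, 0], [0, 0, 0], 0.65],
  [[-0.2, 0.2, 0], [0, 0, 0], 0.65],
  [[-0.2, 0.3, 0], [0, 0, 0], 0.65],
  [[-0.2, 0.4, 0], [0, 0, 0], 0.65],
  [[-0.2, 0.4, 0], [0, 0, 0], 0.65],
  [[-0.2, 0.4, 0], [0, 0, 0], 0.65],
  [[-0.2, 0.4, 0], [0, 0, 0], 0.65],
])

```text
time: 10.35
eef_pos: [0.4519, -0.1863, 0.2573]
orientation: [-0.0, 0.997, 0.078, -0.0]
wrist_force: [0.8, -0.3, 0.4]
gripper_width: 0.0701
```

```bash
python3 - <<'E'
from h import *
im=snapshot('scene')[:,:,::-1]; a=cv2.resize(im[130:230,240:400],None,fx=4.4,fy=4.4,interpolation=cv2.INTER_CUBIC)
T=snapshot('top')[:,:,::-1]; cv2.imwrite('pics/top8.png',T)
t=cv2.resize(T[185:240,260:380],(704,323),interpolation=cv2.INTER_CUBIC)
cv2.imwrite('pics/c8.png',np.vstack([a[100:,],t[:260]])); s=sense(); print(s['wrist_force'],s['eef_pos'],s['time'])
D=cv2.absdiff(T,cv2.imread('pics/top0.png')).max(2)
for n,(u,v) in dict(shade=(349,150),base=(410,200),tin=(286,174),carton=(240,237)).items(): print(n,np.percentile(D[v-14:v+15,u-14:u+15],90))
E
```

```text
[-1.09599992 -0.3507106  -0.41223877] [ 0.45237572 -0.18522306  0.25749095] 10.45
shade 10.0
base 13.0
tin 10.0
carton 11.0
```

View pics/c8.png

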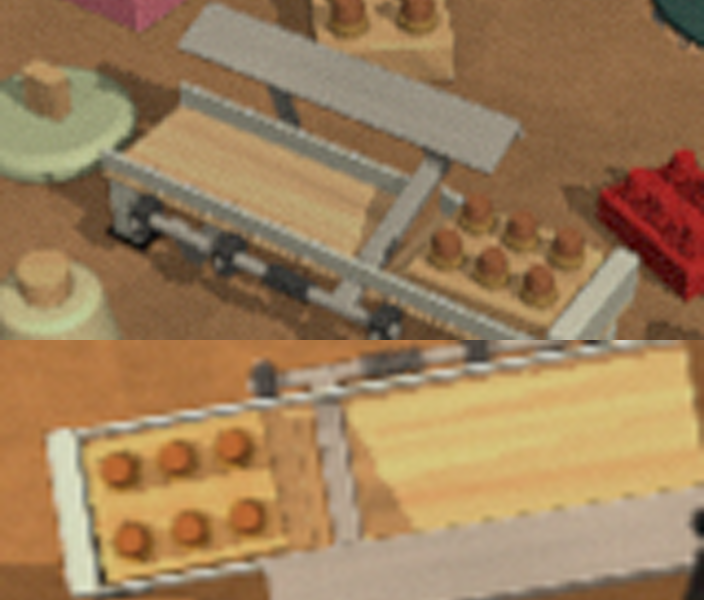

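```bash
python3 - <<'E'
from h import *
y=.157; ex=np.array([np.cos(y),np.sin(y)]); ey=np.array([-ex[1],ex[0]]); O=np.array([.559,-.011])
g=lambda p:np.array(p)/5.867+[260,185]-.4
m=lambda P:((P[:,:2]-O)@np.c_[ex,ey]*1000)
print(m(ray('top',g([[118,128],[176,117],[233,106],[130,200],[190,187],[247,176]]),.117)).mean(0))
E
```

```text
[  0.53187216 110.75303369]
```

```bash
python3 -c "
from workcell import *
print(sign_off())"
```

```text
the job is handed in; nothing more can be done
None
```

The rack is at the end stop with the gate sprung back up behind it, and I handed the job in at about 10.5 s. I held the gate down with one fingertip on the press rail while the other pushed the small beech rack over it. Then I backed off, lifted straight up and moved the arm clear.

**Last checks**
- **Rack position:** it measures y ≈ 111 mm in the track, against 113 mm nominal and 105 mm needed. The push also stalled, with the force rising to about 14.5 N, as it should at the stop. The rack looks flat on the deck.
- **Gate:** both views show it fully up behind the rack. I never read its angle directly. I judged it down from the pictures and from the 4–9 N vertical force.
- **Bystanders:** comparing the top view before and after shows no visible change at any of the four.
- **Arm:** it hangs free, with a wrist reading of about 1 N or less on each axis.

**One disagreement:** the fingertips stood about 40 mm higher than the reported TCP and `tips_ahead` predict. Both cameras and the height at which I touched the rail agreed on this. I did not explain it, and set the pressing depth from where the rail was touched instead.

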